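# Clamp a tube rack on a shaker deck with a turnbuckle

### The job

Set the small tube rack upright on the shaker's deck between the two clamp pads, and let it go. Then turn the turnbuckle by its bars, so that both jaws draw in together, until both pads have gripped the rack and about a sixteenth of a turn more: held firmly, but not crushed. Leave the other things on the bench alone.

Things in the scene. Friction and masses are not known exactly. Their poses are not given: they have to be found in the camera images.
- rack_centre (a point): Centre of the loose tube rack, 25 mm above its underside: a white block 50 (x) x 100 (y) x 50 mm high; 8 capped tubes fixed in it rise 22 mm over its top (72 mm overall). x across its width, y along its length, z up. It starts on the bench left or right of the shaker. Grip it across its width.
- rack: The same rack, about 0.35 kg; origin at the centre of its underside, axes as rack_centre.
- shaker: Fixed laboratory shaker with a flat aluminium deck 290 x 300 mm, top 85 mm above the bench. Origin at bench height. Axes, used also by the next entries: x from the turnbuckle (robot's side) to the rack place, y along the turnbuckle, which is the line on which the jaws close, z up.
- rack_place (a point): Where the rack belongs: point on the deck's top, half-way between the jaws. The rack stands here upright, centred within some 5 mm along y and 12 mm along x, its length along y (either way round). A grip across x has room: the turnbuckle's axis is 160 mm off in -x, nothing stands in +x.
- screw_axis (a point): Centre of the turnbuckle, on its axis, 68 mm above the deck; it does not turn. A steel sleeve (76 mm long, radius 13, middle collar 19 mm) lies along y; rods of opposite hand run from it to the jaws. At y = 0 four bars (radius 4 mm) at right angles stand out in the x-z plane, each with a ball of radius 9 mm, ball centre 52 mm from the axis. Push an upper ball in +x, then take the next bar.
- turnbuckle (a joint): Its angle about +y, rad. Ball k = 0..3 is at screw_axis + 0.052 m (sin a, 0, cos a), a = angle + k pi/2: growing moves upper balls to +x and tightens, each jaw going in 26 mm a turn (4.14 mm per rad). It stays where left. Free turning takes 0.40 N m (8 N at a ball); gripping adds 0.0083 N m per newton of pad force, so about 0.65 N m (12 N at a ball) when rightly tight.
- jaw_left: Jaw at +y: upright aluminium bar, 14 mm thick, 49 mm high. Origin on its inner face at deck height, opposite the rack place. A rubber pad (44 mm wide, 30 high, centre 26 mm above the deck) on a stem stands out from that face by 11 to 21 mm, set by hand, not measured. Each pad yields 1 mm per 18 N. Right is 18 to 42 N (0.24 to 0.56 rad past both pads' first touch); over 60 N crushes the rack.
- jaw_right: Jaw at -y, mirror image of the left one; its pad stands out by its own unknown 11 to 21 mm. The pad that touches first slides the rack along the deck (2 to 3 N) until the other touches too.
- tip_box: Bystander: grey pipette-tip box 85 x 120 x 62 mm, clear lid, on the other side of the shaker. Origin at the centre of its underside. Leave it.
- reagent_bottle: Bystander: amber bottle, radius 32 mm, 150 mm high. Origin at the centre of its underside. Leave it.
- beaker: Bystander: glass beaker, radius 36 mm, 85 mm high. Origin at the centre of its underside. Leave it.
Not all that is in view belongs to the job. Leave any pink look-alike of the rack alone.

How it is judged:
By the outcome, as a careful person would: the job done as asked, in the order asked, and still so for the second after the job is handed in, with the robot touching nothing.
It also fails if it takes over 72 s, if anything falls off the work surface, if the arm or the gripper's body presses on something with over 40 N, if the wrist force passes 120 N, or if a joint passes its speed limit or range.

### The arm

A 6-joint arm with a two-finger parallel gripper is mounted at the origin on the work surface. World frame = base frame: x ahead of the robot, y to its left, z up, the work surface at z = 0. Lengths are in mm, angles in rad, forces in N, time in s.
With the tool pointing down it reaches from about 375 to 975 mm from the base axis. Payload 3.8 kg.
Tool frame: the origin (TCP) lies at the centre of the arm's flange, where the gripper is bolted on; the fingertips stand 166 mm ahead of it and the grasp point (between the pads) lies 147 mm ahead of it (manip.tcp_to_tips is the z of the fingertips in the tool frame, in mm); z points along the fingers, y is the line along which they close (so a half turn about z gives the same grasp; the last joint's range is limited). The gripper opens to 88 mm and grips with 3 to 60 N. Pads are 18 mm wide; open, the fingers measure 123 mm over their backs; the gripper's body (75 mm by 187 mm) begins 45 mm behind the grasp point.
Start: joints at [-1.336, 0.264, 1.604, -0, 1.274, -0.037], TCP at [181.209, -650.218, 404.706] pointing down, gripper open.
Joint ranges: [-2.63, 2.63], [-0.94, 2.18], [0.31, 2.57], [-1.31, 4.45], [0, 2.66], [-2.55, 2.55]. Speed limits (rad/s): [2.57, 2.57, 3.14, 3.14, 3.14, 3.14].

### API

Orientations are given as a unit quaternion [w, x, y, z].
In Python, from station import manip gives the robot as it stands.
- The arm moves only by the tool arm_command, never from a script. Its argument "moves" is a list of rows, each a list of 7 numbers: the shift along the tool's x, y, z in cm, then the turn, a rotation vector about the tool's x, y, z in degrees, then the finger opening in cm, from 0 to 8.81. In form: [[dx, dy, dz, wx, wy, wz, jaw], ...]. A call has exactly 10 rows; each row is the pose to reach, as a shift and turn from the pose commanded when the call began, along the tool's axes at that moment; what a row does not reach only later rows make up. A row lasts 1/8 s, in which the tool goes at most 62.5 mm and 10.7 degrees, less where a joint would pass 70% of its speed; a pose out of reach is approached as far as the arm can. A call with a gripper value outside its range is refused whole. The fingers move at their own pace and stop on an object; the grip force is fixed at half the most. Time passes only in rows, so rows that repeat a pose let the fingers close, or fill a call up. It gives the time, the measured TCP pose, the force, the opening and the grip force at its end, in the units of the state.
- manip.sense(): the state, without advancing time (a new reading comes with each control period).
- manip.camera(name): name is "scene" or "top"; returns the picture (420x560x3 uint8, red, green, blue); there is no depth.
- manip.camera_info(name): a dict with "fx", "fy", "cx", "cy" (pixels), "world_from_camera" (4x4, takes a point from camera to world coordinates). Camera axes: x right, y up, looking along -z (the intrinsics and any distortion apply to the point x, -y, -z); pixel columns grow to the right and rows downward; lengths in mm; the calibration is good to about 2 mm. A picture is of the moment at which its call begins. camera_info takes no time and is no camera call.
- manip.close_job(): hands the job in; it is judged then, once.
The state is a dict: "time": time; "joint_pos": joint angles; "joint_vel": joint speeds; "joint_torque": joint torques, N m; "ee_pos": TCP position; "orientation": TCP orientation; "contact_force": force on the tool from outside, world axes, zero at the start; "ft_torque": the same for the moment, N m; "grip_width": finger opening in mm; "grasp_force": force on a finger pad.
Only numpy, scipy, OpenCV 4.12 (cv2) and the standard library are available. Lean on these libraries where they do the work, as an engineer would, in place of code of your own. Each camera call takes 0.05 s, during which the arm holds its last target. There are 200 camera calls.

## Working session

There is one attempt and no reset: what is moved stays moved. The work goes in short steps, Python scripts to look and compute and a tool call to move; the robot and the scene stay as the last step left them, time stands still between calls to the robot, and variables do not carry over. Pictures are saved under pics/ and viewed, at most 10 in all, crops included, and the job is handed in when it is done.

Besides the shell and the picture viewer there is one more tool, called after "Call:" by a JSON object that holds its "method" and its "body", one argument or row to a line. arm_command: Moves the arm, as the interface text tells. Its arguments: {"type":"object","properties":{"moves":{"type":"array"}},"required":["moves"]}

```bash
mkdir -p pics; ls; python3 - <<'E'
from station import manip
import cv2,numpy as np
for n in("scene","top"):
    im=manip.camera(n); cv2.imwrite(f"pics/{n}0.png",im[:,:,::-1]); np.save(f"pics/{n}0.npy",im)
    print(manip.camera_info(n))
print(manip.sense())
E
```

```text
pics
{'fx': 384.4468630944615, 'fy': 384.4468630944615, 'cx': 280.5889880317316, 'cy': 215.2823777693093, 'world_from_camera': array([[-2.79912587e-01, -6.74445060e-01,  6.83207732e-01,
         1.13309855e+03],
       [ 9.60010349e-01, -1.92646355e-01,  2.03144067e-01,
         1.62073192e+02],
       [-5.39203313e-03,  7.12749074e-01,  7.01398377e-01,
         6.98636037e+02],
       [ 0.00000000e+00,  0.00000000e+00,  0.00000000e+00,
         1.00000000e+00]])}
{'fx': 464.6789905721916, 'fy': 464.6789905721916, 'cx': 277.7637979678213, 'cy': 211.1135720609703, 'world_from_camera': array([[ 1.18704210e-02,  9.78061615e-01, -2.07977331e-01,
         2.71115268e+02],
       [-9.99929251e-01,  1.14516529e-02, -3.21746174e-03,
        -5.47822570e+00],
       [-7.65191630e-04,  2.08000809e-01,  9.78128355e-01,
         1.38807594e+03],
       [ 0.00000000e+00,  0.00000000e+00,  0.00000000e+00,
         1.00000000e+00]])}
{'time': 0.1, 'joint_pos': array([-1.33588978e+00,  2.64685877e-01,  1.60525310e+00, -2.37460344e-05,
        1.27369981e+00, -3.69355054e-02]), 'joint_vel': array([-0.00055231, -0.00078325, -0.00371586,  0.00050553, -0.00062374,
        0.00109385]), 'joint_torque': array([-6.03559511e-04, -5.03618896e+01, -3.58069360e+01,  7.30739557e-02,
        2.32833676e-02, -6.50616585e-05]), 'ee_pos': array([ 181.14026669, -649.91639311,  403.49826968]), 'orientation': array([-1.01693470e-03,  9.90775959e-01,  1.35506284e-01, -1.12397004e-04]), 'contact_force': array([ 0.00068605,  0.61260571, -0.00145205]), 'ft_torque': array([ 0.0367223 ,  0.01139875, -0.00143707]), 'grasp_force': 0.0, 'grip_width': 88.35236600118654}
```

View pics/scene0.png

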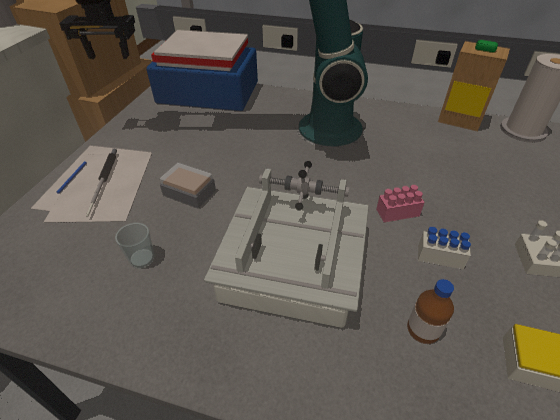

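View pics/top0.png

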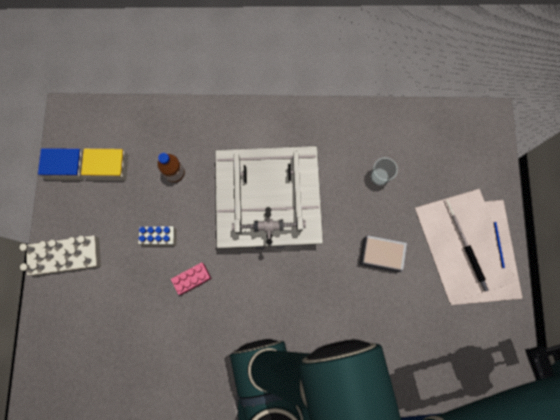

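The rack candidates in the top view are:
- the white block with 8 blue caps at (156,236), which is (445,247) in the scene view
- the pink one at (190,278)
- a larger white rack with white tubes at (60,255)

The white one with 8 capped tubes, about 50x100 mm, fits the description. I'll confirm it in a crop and enlarge the shaker.

```bash
cat > h.py <<'E'
import numpy as np,cv2
from station import manip
def ray(n,u,v):
    c=manip.camera_info(n);T=c["world_from_camera"]
    d=T[:3,:3]@np.array([(u-c["cx"])/c["fx"],-(v-c["cy"])/c["fy"],-1.]);return T[:3,3],d
def onz(n,u,v,z):
    o,d=ray(n,u,v);return o+d*(z-o[2])/d[2]
def two(p,q):
    o1,d1=ray("top",*p);o2,d2=ray("scene",*q)
    s=np.linalg.lstsq(np.c_[d1,-d2],o2-o1,rcond=None)[0]
    a,b=o1+s[0]*d1,o2+s[1]*d2;return (a+b)/2,np.linalg.norm(a-b)
def proj(n,P):
    c=manip.camera_info(n);T=c["world_from_camera"];p=T[:3,:3].T@(np.array(P,float)-T[:3,3])
    return np.array([c["cx"]+c["fx"]*p[0]/-p[2],c["cy"]-c["fy"]*p[1]/-p[2]])
E
python3 - <<'E'
from h import *
t=np.load("pics/top0.npy");s=np.load("pics/scene0.npy")
def crop(im,u,v,w,h,k): return cv2.resize(np.ascontiguousarray(im[v:v+h,u:u+w,::-1]),None,fx=k,fy=k,interpolation=cv2.INTER_CUBIC)
a=crop(t,130,135,200,140,4)
cv2.imwrite("pics/c1.png",a)
b=crop(s,205,150,195,145,4);cv2.imwrite("pics/c2.png",b)
for n,im in(("top",t),("scene",s)):
    hsv=cv2.cvtColor(im,cv2.COLOR_RGB2HSV)
    m=cv2.inRange(hsv,(105,120,50),(130,255,255))
    k,l,st,ce=cv2.connectedComponentsWithStats(m)
    for i in range(1,k):
        if st[i,4]>5: print(n,st[i],ce[i].round(1))
E
```

```text
top [  38  148   42   27 1015] [ 58.4 161.5]
top [158 153  11  11  91] [163.3 158. ]
top [495 223   9  44  80] [498.8 244.7]
top [139 227   7   6  31] [142.1 229.6]
top [147 227   7   6  26] [150.1 229.5]
top [155 227   7   6  27] [158.  229.4]
top [164 227   5   6  23] [166.2 229.4]
top [147 235   7   6  24] [150.  237.9]
top [163 235   6   6  23] [165.9 237.9]
top [139 236   7   5  25] [141.8 238. ]
top [155 236   7   5  23] [158. 238.]
scene [ 147   48  109   62 3558] [201.2  84.5]
scene [ 57 162  29  31  76] [ 70.7 177.1]
scene [428 227   9  16 115] [432.2 234.5]
scene [439 229   9  16 119] [443.  236.5]
scene [450 231   9  16 122] [453.8 238.4]
scene [460 232  11  17 128] [465.  240.4]
scene [435 279  19  19 259] [443.8 287.9]
```

View pics/c1.png

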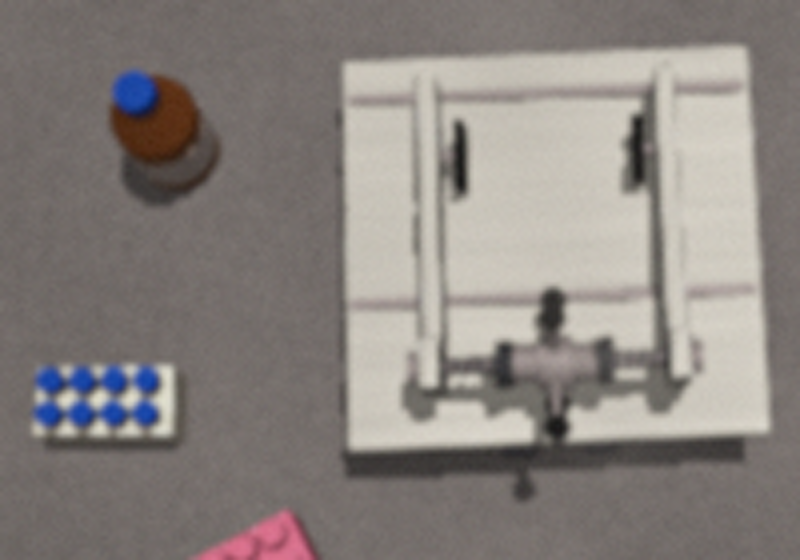

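View pics/c2.png

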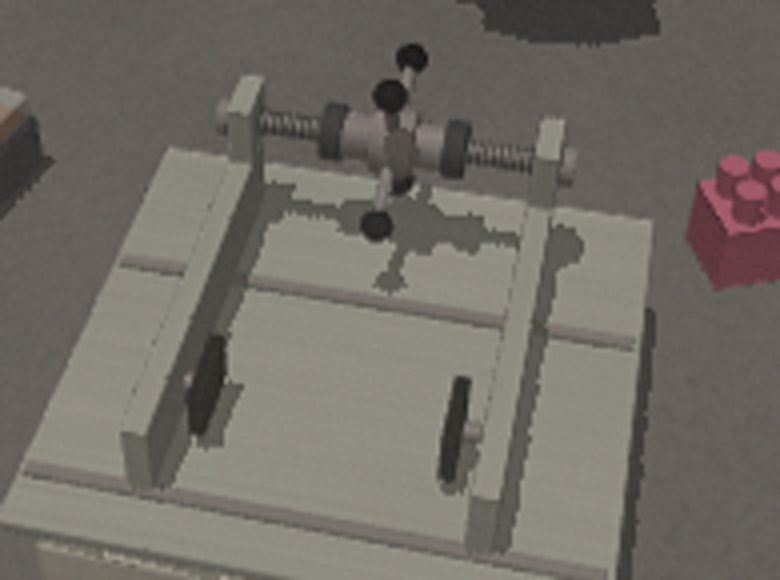

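The crops confirm the target: a white block with 8 blue caps at about (156,235) in the top view, its length nearly along world y. The pads show in crop c1 at (459,158) and (637,150), the deck corners at (343,62), (746,46), (770,430) and (350,450), and the balls at (552,302) and (557,427).

```bash
python3 - <<'E'
from h import *
np.set_printoptions(precision=1,suppress=True)
C1=lambda p:np.array([130,135])+np.array(p)/4
C2=lambda p:np.array([205,150])+np.array(p)/4
c=[onz("top",*C1(p),85) for p in((343,62),(746,46),(770,430),(350,450))]
for p in c: print(p)
print([np.linalg.norm(c[i]-c[i-1]) for i in range(4)], "centre",sum(c)/4)
x=(c[0]+c[1]-c[2]-c[3]);yv=(c[0]+c[3]-c[1]-c[2]);print("yaw x",np.degrees(np.arctan2(x[1],x[0])),"from y",np.degrees(np.arctan2(-yv[0],yv[1])))
s=[onz("scene",*C2(p),85) for p in((168,150),(652,220),(5,522),(612,578))]
for p in s: print("s",p)
# collar ends along the axis z=153
for n,f,P in(("top",C1,((505,362),(604,361),(432,360),(680,355))),("scene",C2,((334,130),(455,150)))):
    print(n,[onz(n,*f(p),153) for p in P])
# balls
for a in((552,302),(557,427)):
    for b in((412,58),(389,96),(376,225),(401,185)):
        print("ball",a,b,two(C1(a),C2(b)))
# pads
for a,b in(((459,158),(207,385)),((637,150),(455,430))):
    print("pad",two(C1(a),C2(b)))
for a,b in(((637,150),(207,385)),((459,158),(455,430))): print("pad",two(C1(a),C2(b)))
caps=np.array([(142.1,229.6),(150.1,229.5),(158,229.4),(166.2,229.4),(150,237.9),(165.9,237.9),(141.8,238),(158,238)])
w=np.array([onz("top",*p,72) for p in caps]);print("caps",w.mean(0))
r=cv2.minAreaRect(w[:,:2].astype(np.float32));print(r)
w0=[onz("scene",*p,68) for p in((432.2,234.5),(443,236.5),(453.8,238.4),(465,240.4))];print("sc",sum(w0)/4, np.degrees(np.arctan2(*(w0[3]-w0[0])[[0,1]])))
# white body top edges
print([onz("top",*C1(p),50) for p in((33,366),(175,366),(172,436),(32,436))])
E
```

```text
[728.8 183.8  85. ]
[ 744.7 -113.3   85. ]
[ 459.  -128.7   85. ]
[441.3 167.5  85. ]
[np.float64(287.9570994216688), np.float64(297.57016428560513), np.float64(286.08373362320015), np.float64(296.73097132015505)] centre [593.4  27.3  85. ]
yaw x 3.168435737377426 from y 3.2382605071560766
s [ 464.6 -122.3   85. ]
s [446.5 171.   85. ]
s [ 748.5 -104.    85. ]
s [699.2 183.6  85. ]
top [array([493.3,  56.2, 153. ]), array([494.8, -10.6, 153. ]), array([494.1, 105.5, 153. ]), array([499.5, -61.9, 153. ])]
scene [array([497.4,  -8.1, 153. ]), array([495.8,  59.9, 153. ])]
ball (552, 302) (412, 58) (array([518.1,  30.4, 226.1]), np.float64(14.422158543908001))
ball (552, 302) (389, 96) (array([523.7,  25.9, 204.5]), np.float64(4.108164311653626))
ball (552, 302) (376, 225) (array([540.2,  26.6, 128.5]), np.float64(1.7541958705513725))
ball (552, 302) (401, 185) (array([533.7,  31.8, 153.7]), np.float64(13.626956303639433))
ball (557, 427) (412, 58) (array([446.5,  21.6, 171.8]), np.float64(3.2767156335044785))
ball (557, 427) (389, 96) (array([451.3,  16.4, 146.8]), np.float64(8.47232491760916))
ball (557, 427) (376, 225) (array([464.7,  16.5,  57.2]), np.float64(12.028907342514929))
ball (557, 427) (401, 185) (array([458.9,  22.6,  86.8]), np.float64(1.6052454660299058))
pad (array([661.7,  36.1, 137.8]), np.float64(119.84901357163602))
pad (array([651.6,  31.5, 105.4]), np.float64(129.22029181863405))
pad (array([656.7, -31.7, 107.5]), np.float64(2.350519754923031))
pad (array([649.8,  95.5, 106.4]), np.float64(1.5924219065241454))
caps [480.6 352.8  72. ]
((480.48516845703125, 352.8695068359375), (24.960514068603516, 69.26039123535156), 1.4036362171173096)
sc [484.1 354.3  68. ] -1.266368296849836
[array([504.9, 406.3,  50. ]), array([506.1, 302.5,  50. ]), array([454.5, 301.6,  50. ]), array([453.4, 403.2,  50. ])]
```

Call:
{"method": "arm_command", "body": {
  "moves": [
    [4.2, -4.0, -0.2, 0, 0, -7.5, 8.8],
    [8.4, -8.0, -0.4, 0, 0, -15, 8.8],
    [12.6, -12.0, -0.6, 0, 0, -22.5, 8.8],
    [16.8, -16.0, -0.8, 0, 0, -30, 8.8],
    [21, -20, -1, 0, 0, -37.5, 8.8],
    [25.2, -24, -1.2, 0, 0, -45, 8.8],
    [29.4, -28, -1.4, 0, 0, -52.5, 8.8],
    [33.6, -32, -1.6, 0, 0, -60, 8.8],
    [37.8, -36, -1.8, 0, 0, -67.5, 8.8],
    [42, -40, -2, 0, 0, -75, 8.8]
  ]
}}

```text
time: 1.35
ee_pos: [478.8, -150.3, 424.5]
orientation: [-0.0, 0.702, 0.712, -0.0]
contact_force: [0.9, -1.2, 0.3]
grip_width: 88.3
grasp_force: 0.0
```

```bash
cat >> h.py <<'E'
from scipy.spatial.transform import Rotation as Ro
np.set_printoptions(precision=2,suppress=True)
def go(P,psi):
    "shift (cm) and turn (deg) in the tool axes from the measured pose to TCP P, pointing down, tool x at world angle psi"
    s=manip.sense();R=Ro.from_quat(np.roll(s["orientation"],-1))
    p=np.radians(psi);c,n=np.cos(p),np.sin(p)
    G=Ro.from_matrix(np.array([[c,n,0],[n,-c,0],[0,0,-1]]))
    print("t",round(s["time"],2),"tcp",s["ee_pos"],"F",s["contact_force"],"w",s["grip_width"],s["grasp_force"],"q",s["joint_pos"])
    print("shift",R.inv().apply(np.array(P)-s["ee_pos"])/10,"turn",np.degrees((R.inv()*G).as_rotvec()))
E
python3 -c "
from h import *
go((481,353.5,300),91)"
```

```text
t 1.35 tcp [ 478.84 -150.29  424.51] F [ 0.92 -1.16  0.28] w 88.31713636146293 0.0 q [-0.35 -0.08  1.94 -0.    1.28 -0.37]
shift [50.37  0.94 12.45] turn [-0.01  0.   -0.18]
```

Call:
{"method": "arm_command", "body": {
  "moves": [
    [5.6, 0.1, 0, 0, 0, 0, 8.8],
    [11.2, 0.2, 0, 0, 0, 0, 8.8],
    [16.8, 0.3, 0, 0, 0, 0, 8.8],
    [22.4, 0.4, 0, 0, 0, 0, 8.8],
    [28, 0.5, 0, 0, 0, 0, 8.8],
    [33.6, 0.6, 1, 0, 0, 0, 8.8],
    [39.2, 0.7, 3.5, 0, 0, 0, 8.8],
    [44.8, 0.8, 6.5, 0, 0, 0, 8.8],
    [50.4, 0.9, 9.5, 0, 0, 0, 8.8],
    [50.4, 0.9, 12.5, 0, 0, 0, 8.8]
  ]
}}

```text
time: 2.6
ee_pos: [481.8, 355.4, 298.5]
orientation: [-0.0, 0.702, 0.712, 0.0]
contact_force: [-0.4, -0.3, -0.0]
grip_width: 88.1
grasp_force: 0.0
```

```bash
python3 -c "
from h import *
go((481,353.5,180),91)
im=manip.camera('scene');cv2.imwrite('pics/s1.png',im[:,:,::-1])"
```

```text
t 2.6 tcp [481.8  355.37 298.47] F [-0.39 -0.26 -0.04] w 88.08117960296809 0.0 q [0.59 0.21 1.88 0.   1.06 0.58]
shift [-0.2  -0.09 11.85] turn [ 0.02 -0.06 -0.2 ]
```

View pics/s1.png

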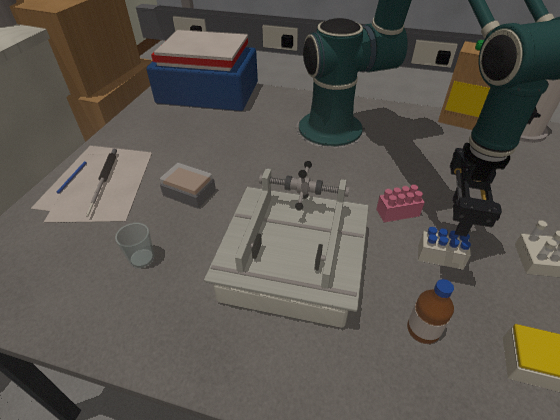

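The gripper hangs above the rack, with its fingers at about (470,200) and the rack at (445,245). I'll descend and close.

Call:
{"method": "arm_command", "body": {
  "moves": [
    [-0.2, -0.1, 3, 0, 0, 0, 8.8],
    [-0.2, -0.1, 6, 0, 0, 0, 8.8],
    [-0.2, -0.1, 9, 0, 0, 0, 8.8],
    [-0.2, -0.1, 11, 0, 0, 0, 8.8],
    [-0.2, -0.1, 11.8, 0, 0, 0, 8.8],
    [-0.2, -0.1, 11.8, 0, 0, 0, 7],
    [-0.2, -0.1, 11.8, 0, 0, 0, 5.5],
    [-0.2, -0.1, 11.8, 0, 0, 0, 4],
    [-0.2, -0.1, 11.8, 0, 0, 0, 4],
    [-0.2, -0.1, 11.8, 0, 0, 0, 4]
  ]
}}

```text
time: 3.9
ee_pos: [481.3, 350.1, 182.5]
orientation: [-0.0, 0.704, 0.711, 0.0]
contact_force: [-2.3, -0.6, 5.1]
grip_width: 49.9
grasp_force: 30.0
```

```bash
python3 -c "
from h import *
go((481,353.5,330),91)
t=manip.camera('top');hsv=cv2.cvtColor(t,cv2.COLOR_RGB2HSV)
print(manip.sense()['ft_torque'])"
```

```text
t 3.9 tcp [481.34 350.13 182.47] F [-2.31 -0.63  5.1 ] w 49.91168416599455 29.958577137440443 q [0.59 0.34 1.95 0.   0.84 0.58]
shift [  0.34  -0.03 -14.75] turn [ 0.   -0.03 -0.43]
[-0.06  0.51  0.03]
```

Call:
{"method": "arm_command", "body": {
  "moves": [
    [0, 0, -1, 0, 0, 0, 4],
    [0, 0, -3, 0, 0, 0, 4],
    [0, 0, -6, 0, 0, 0, 4],
    [0, 0, -9, 0, 0, 0, 4],
    [0, 0, -12, 0, 0, 0, 4],
    [0, 0, -15, 0, 0, 0, 4],
    [0, 0, -17, 0, 0, 0, 4],
    [0, 0, -17, 0, 0, 0, 4],
    [0, 0, -17, 0, 0, 0, 4],
    [0, 0, -17, 0, 0, 0, 4]
  ]
}}

```text
time: 5.2
ee_pos: [480.9, 349.5, 349.8]
orientation: [-0.0, 0.704, 0.711, -0.002]
contact_force: [0.6, -0.0, -3.6]
grip_width: 49.8
grasp_force: 30.0
```

```bash
python3 -c "
from h import *
s=manip.camera('scene');hsv=cv2.cvtColor(s,cv2.COLOR_RGB2HSV)
m=cv2.inRange(hsv,(105,120,50),(130,255,255))
k,l,st,ce=cv2.connectedComponentsWithStats(m)
for i in range(1,k):
    if st[i,4]>15: print(st[i],ce[i].round(1))
z=manip.sense()['ee_pos'][2]-182.5
for y in (347,350,353,356):
  print(y,[proj('scene',(481+dx,y+dy,z+68)).round(1) for dy in(-34.6,34.6) for dx in (12.5,)])
go((654.5,29.5,350),93.2)"
```

```text
[ 147   48  109   62 3320] [203.   83.8]
[ 57 162  29  31  76] [ 70.9 176.9]
[450 167  11  18 134] [454.5 175.1]
[435 279  19  19 263] [443.7 288. ]
347 [array([451.9, 177.3]), array([490.8, 183.7])]
350 [array([453.5, 177.6]), array([492.6, 184. ])]
353 [array([455.2, 177.8]), array([494.3, 184.3])]
356 [array([456.9, 178.1]), array([496. , 184.6])]
t 5.25 tcp [480.94 349.58 349.91] F [-0.28 -0.49 -3.38] w 49.5954183832241 29.956799671053886 q [0.59 0.15 1.84 0.   1.15 0.58]
shift [-32.18  17.04   0.  ] turn [-0.15  0.09 -2.63]
```

Call:
{"method": "arm_command", "body": {
  "moves": [
    [-2.2, 2.2, 0, 0, 0, 0, 4],
    [-6, 5, 0, 0, 0, -0.5, 4],
    [-10, 8, 0, 0, 0, -1, 4],
    [-14, 11, 0, 0, 0, -1.5, 4],
    [-18, 13.5, 0, 0, 0, -2, 4],
    [-22.5, 15.5, 0, 0, 0, -2.6, 4],
    [-27, 17, 0, 0, 0, -2.6, 4],
    [-30.5, 17, 0, 0, 0, -2.6, 4],
    [-32.2, 17, 0, 0, 0, -2.6, 4],
    [-32.2, 17, 0, 0, 0, -2.6, 4]
  ]
}}

```text
time: 6.5
ee_pos: [654.4, 29.0, 351.0]
orientation: [-0.001, 0.688, 0.726, -0.0]
contact_force: [0.0, 0.6, -2.6]
grip_width: 49.5
grasp_force: 30.0
```

```bash
python3 -c "
from h import *
go((654.5,30,269),93.2)
im=manip.camera('scene');cv2.imwrite('pics/s2.png',cv2.resize(im[120:330,180:460,::-1],None,fx=2.5,fy=2.5,interpolation=cv2.INTER_CUBIC))"
```

```text
t 6.5 tcp [654.41  29.   350.95] F [ 0.    0.56 -2.64] w 49.5040408521208 29.95663491077721 q [ 0.01  0.26  1.71  0.    1.17 -0.05]
shift [0.1  0.02 8.2 ] turn [-0.07 -0.03 -0.13]
```

View pics/s2.png

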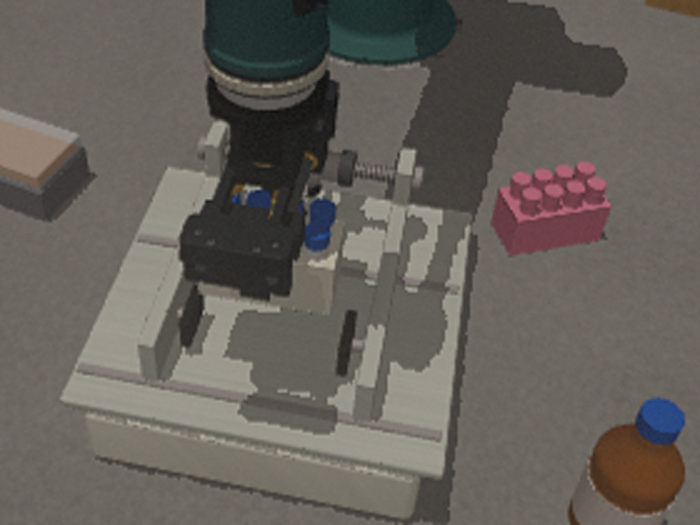

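The rack hangs above the deck between the pads, which are at (190,315) and (347,340). I'll lower it, then release.

Call:
{"method": "arm_command", "body": {
  "moves": [
    [0.1, 0, 2, 0, 0, 0, 4],
    [0.1, 0, 4, 0, 0, 0, 4],
    [0.1, 0, 6, 0, 0, 0, 4],
    [0.1, 0, 7.4, 0, 0, 0, 4],
    [0.1, 0, 8, 0, 0, 0, 4],
    [0.1, 0, 8.2, 0, 0, 0, 4],
    [0.1, 0, 8.3, 0, 0, 0, 4],
    [0.1, 0, 8.3, 0, 0, 0, 4],
    [0.1, 0, 8.3, 0, 0, 0, 4],
    [0.1, 0, 8.3, 0, 0, 0, 4]
  ]
}}

```text
time: 7.8
ee_pos: [654.7, 30.6, 269.1]
orientation: [0.0, 0.687, 0.726, 0.0]
contact_force: [0.6, -0.4, -3.2]
grip_width: 49.9
grasp_force: 30.0
```

```bash
python3 -c "
from h import *
go((654.5,30,267),93.2);print(manip.sense()['ft_torque'])"
```

```text
t 7.8 tcp [654.65  30.57 269.12] F [ 0.65 -0.39 -3.2 ] w 49.87043677692603 29.956781063228846 q [ 0.01  0.34  1.77  0.    1.03 -0.05]
shift [-0.06 -0.02  0.21] turn [ 0.04 -0.   -0.04]
[-0.03 -0.08  0.02]
```

Call:
{"method": "arm_command", "body": {
  "moves": [
    [0, 0, 0.1, 0, 0, 0, 4],
    [0, 0, 0.15, 0, 0, 0, 4],
    [0, 0, 0.2, 0, 0, 0, 4],
    [0, 0, 0.25, 0, 0, 0, 4],
    [0, 0, 0.25, 0, 0, 0, 4],
    [0, 0, 0.25, 0, 0, 0, 5.2],
    [0, 0, 0.25, 0, 0, 0, 6],
    [0, 0, 0.25, 0, 0, 0, 7.5],
    [0, 0, 0.25, 0, 0, 0, 8.8],
    [0, 0, 0.25, 0, 0, 0, 8.8]
  ]
}}

```text
time: 9.05
ee_pos: [654.6, 30.6, 266.1]
orientation: [-0.0, 0.687, 0.726, -0.0]
contact_force: [-0.2, -0.4, -0.2]
grip_width: 87.4
grasp_force: 0.0
```

Call:
{"method": "arm_command", "body": {
  "moves": [
    [0, 0, -1, 0, 0, 0, 8.8],
    [0, 0, -3, 0, 0, 0, 8.8],
    [0, 0, -6, 0, 0, 0, 8.8],
    [0, 0, -9, 0, 0, 0, 8.8],
    [0, 0, -12, 0, 0, 0, 8.8],
    [0, 4, -15, 0, 0, 0, 6],
    [0, 9, -15, 0, 0, 0, 4],
    [0, 14, -15, 0, 0, 0, 2],
    [0, 14, -15, 0, 0, 0, 0],
    [0, 14, -15, 0, 0, 0, 0]
  ]
}}

```text
time: 10.3
ee_pos: [793.9, 38.4, 416.9]
orientation: [-0.0, 0.687, 0.726, -0.0]
contact_force: [0.2, -0.5, -0.5]
grip_width: 40.0
grasp_force: 0.0
```

```bash
python3 - <<'E'
from h import *
t=manip.camera('top');s=manip.camera('scene')
A=cv2.resize(t[135:260,200:335,::-1],None,fx=3,fy=3,interpolation=cv2.INTER_CUBIC)
B=cv2.resize(s[150:310,210:375,::-1],None,fx=2.34375,fy=2.34375,interpolation=cv2.INTER_CUBIC)
cv2.imwrite("pics/p1.png",np.hstack([A,B[:375]]))
m=cv2.inRange(cv2.cvtColor(t,cv2.COLOR_RGB2HSV),(105,120,50),(130,255,255))
k,l,st,ce=cv2.connectedComponentsWithStats(m)
w=np.array([onz("top",*ce[i],157)[:2] for i in range(1,k) if 10<st[i,4]<60 and 210<ce[i][0]<330])
print(len(w),w.mean(0),cv2.minAreaRect(w.astype(np.float32)))
go((654.5,30,267),93.2)
E
```

```text
<stdin>:9: RuntimeWarning: Mean of empty slice.
  ret = ret.dtype.type(ret / rcount)
Traceback (most recent call last):
cv2.error: OpenCV(4.12.0) /io/opencv/modules/imgproc/src/convhull.cpp:143: error: (-215:Assertion failed) total >= 0 && (depth == CV_32F || depth == CV_32S) in function 'convexHull'
```

View pics/p1.png

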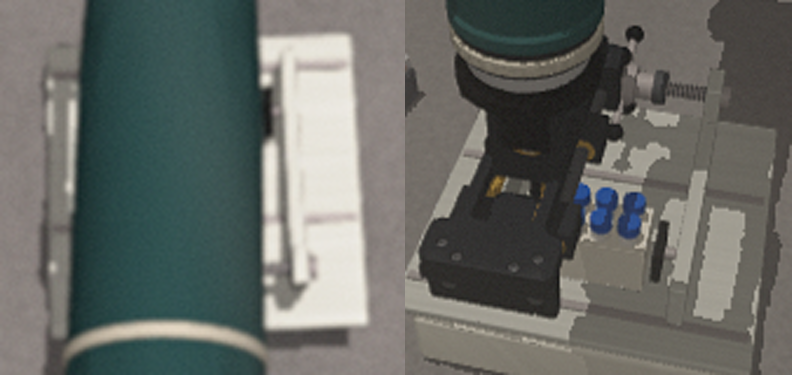

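```bash
python3 -c "
from h import *
go((420,20,430),3.2)"
```

```text
t 10.4 tcp [793.31  38.32 417.74] F [0.23 0.48 0.01] w 32.064064409802256 0.0 q [ 0.02  0.49  1.28  0.    1.37 -0.04]
shift [  0.24 -37.37  -1.26] turn [ 0.04 -0.04 89.97]
```

Call:
{"method": "arm_command", "body": {
  "moves": [
    [0, -3.5, -0.4, 0, 0, 9, 0],
    [0, -7.5, -0.8, 0, 0, 18, 0],
    [0, -12, -1.2, 0, 0, 27, 0],
    [0.1, -16.5, -1.3, 0, 0, 36, 0],
    [0.1, -21, -1.3, 0, 0, 45, 0],
    [0.1, -25.5, -1.3, 0, 0, 54, 0],
    [0.2, -30, -1.3, 0, 0, 63, 0],
    [0.2, -34, -1.3, 0, 0, 72, 0],
    [0.2, -37.4, -1.3, 0, 0, 81, 0],
    [0.2, -37.4, -1.3, 0, 0, 90, 0]
  ]
}}

```text
time: 11.65
ee_pos: [417.2, 19.6, 429.9]
orientation: [0.0, 1.0, 0.025, 0.001]
contact_force: [0.1, -0.5, 0.3]
grip_width: 0.4
grasp_force: 0.0
```

```bash
cat >>h.py <<'E'
AX=np.array([495,24.3,153.])
def ball(a,r=52):
    e=np.array([np.cos(np.radians(3.2)),np.sin(np.radians(3.2)),0]);return AX+r*(np.sin(a)*e+np.array([0,0,np.cos(a)]))
def push(u,z): # TCP for finger centre u mm ahead of axis, tips z above axis
    e=np.array([np.cos(np.radians(3.2)),np.sin(np.radians(3.2)),0]);go(AX+u*e+np.array([0,0,z+166]),3.2)
E
python3 - <<'E'
from h import *
t=manip.camera('top');s=manip.camera('scene')
A=cv2.resize(t[135:260,200:335,::-1],None,fx=3,fy=3,interpolation=cv2.INTER_CUBIC)
B=cv2.resize(s[150:310,210:375,::-1],None,fx=2.34375,fy=2.34375,interpolation=cv2.INTER_CUBIC)
cv2.imwrite("pics/p2.png",np.hstack([A,B[:375]]))
m=cv2.inRange(cv2.cvtColor(s,cv2.COLOR_RGB2HSV),(105,120,50),(130,255,255))
k,l,st,ce=cv2.connectedComponentsWithStats(m)
print([(ce[i].round(1),st[i,4]) for i in range(1,k) if 230<ce[i][0]<340 and 180<ce[i][1]<300])
for a in range(10,40,5):
  print(a,[np.r_[proj('top',ball(np.radians(a+k))),proj('scene',ball(np.radians(a+k)))] for k in(0,-90)])
push(-20,42)
E
```

```text
[(array([272.4, 229.6]), np.int32(45)), (array([283.9, 231.2]), np.int32(52)), (array([295.7, 233.2]), np.int32(51)), (array([307.3, 235.2]), np.int32(50)), (array([269.6, 238.4]), np.int32(60)), (array([281.3, 240.1]), np.int32(60)), (array([293.3, 242.1]), np.int32(59)), (array([305.4, 243.9]), np.int32(59)), (array([270., 244.]), np.int32(1)), (array([278., 245.]), np.int32(1)), (array([280., 246.]), np.int32(1)), (array([290., 247.]), np.int32(1)), (array([292., 248.]), np.int32(1)), (array([295., 248.]), np.int32(1)), (array([302., 249.]), np.int32(1)), (array([304., 250.]), np.int32(1))]
10 [array([267.52, 218.09, 303.04, 168.29]), array([268.76, 243.37, 307.28, 167.23])]
15 [array([267.46, 216.49, 302.63, 169.94]), array([268.71, 242.77, 307.29, 165.92])]
20 [array([267.4 , 214.97, 302.22, 171.72]), array([268.66, 242.02, 307.26, 164.75])]
25 [array([267.35, 213.53, 301.81, 173.6 ]), array([268.6 , 241.14, 307.21, 163.7 ])]
30 [array([267.31, 212.19, 301.41, 175.58]), array([268.54, 240.13, 307.12, 162.8 ])]
35 [array([267.28, 210.95, 301.03, 177.64]), array([268.47, 238.99, 307.  , 162.06])]
t 11.75 tcp [418.88  19.65 430.16] F [ 0.27  0.12 -0.61] w 0.28855814443288885 0.0 q [-0.01 -0.26  2.08 -0.    1.32  1.5 ]
shift [ 5.61 -0.04  6.93] turn [ 0.01 -0.16 -0.05]
```

View pics/p2.png

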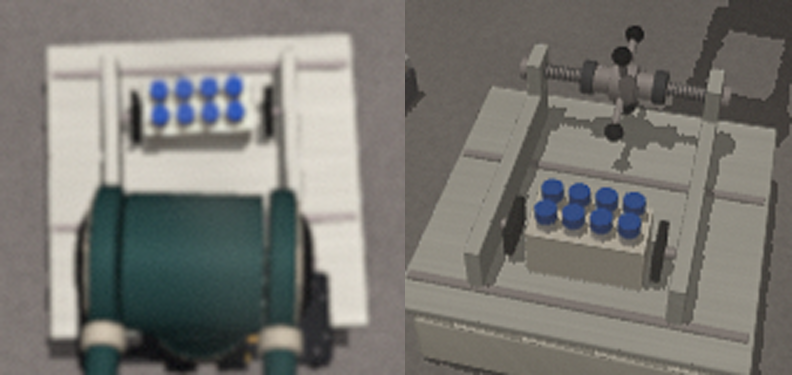

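The rack stands upright between the pads, caps at (145-240,85-115) in the left panel, with small gaps on both sides. The upper ball sits at about 22 degrees. I'll go in behind it.

Call:
{"method": "arm_command", "body": {
  "moves": [
    [1, 0, 1, 0, 0, 0, 0],
    [2.5, 0, 2.5, 0, 0, 0, 0],
    [4, 0, 4, 0, 0, 0, 0],
    [5, 0, 5.5, 0, 0, 0, 0],
    [5.6, 0, 6.6, 0, 0, 0, 0],
    [5.6, 0, 6.9, 0, 0, 0, 0],
    [5.6, 0, 6.9, 0, 0, 0, 0],
    [5.8, 0, 6.9, 0, 0, 0, 0],
    [6, 0, 6.9, 0, 0, 0, 0],
    [6, 0, 6.9, 0, 0, 0, 0]
  ]
}}

```text
time: 13.0
ee_pos: [480.9, 23.0, 360.7]
orientation: [-0.0, 1.0, 0.028, 0.0]
contact_force: [-0.0, 0.1, 0.3]
grip_width: 0.4
grasp_force: 0.0
```

```bash
python3 -c "
from h import *
push(1,42);push(25,24)"
```

```text
t 13.0 tcp [480.89  23.01 360.69] F [-0.02  0.13  0.27] w 0.44706354858255193 0.0 q [-0.   -0.07  2.06  0.    1.16  1.51]
shift [ 1.52 -0.05 -0.03] turn [ 0.   -0.05 -0.02]
t 13.0 tcp [480.89  23.01 360.69] F [-0.02  0.13  0.27] w 0.44706354858255193 0.0 q [-0.   -0.07  2.06  0.    1.16  1.51]
shift [ 3.91 -0.05  1.77] turn [ 0.   -0.05 -0.02]
```

Call:
{"method": "arm_command", "body": {
  "moves": [
    [1.0, 0, 0, 0, 0, 0, 0],
    [1.5, 0, 0, 0, 0, 0, 0],
    [1.9, 0, 0, 0, 0, 0, 0],
    [2.3, 0, 0.1, 0, 0, 0, 0],
    [2.6, 0, 0.2, 0, 0, 0, 0],
    [3.0, 0, 0.4, 0, 0, 0, 0],
    [3.3, 0, 0.7, 0, 0, 0, 0],
    [3.6, 0, 1.0, 0, 0, 0, 0],
    [3.9, 0, 1.3, 0, 0, 0, 0],
    [3.9, 0, 1.3, 0, 0, 0, 0]
  ]
}}

```text
time: 14.25
ee_pos: [519.0, 25.1, 346.8]
orientation: [0.0, 1.0, 0.028, -0.002]
contact_force: [-5.3, -0.7, 3.2]
grip_width: 0.6
grasp_force: 2.9
```

```bash
cat > look.py <<'E'
from h import *
import sys
s=manip.camera('scene')
B=cv2.resize(s[150:310,210:375,::-1],None,fx=3.6,fy=3.6,interpolation=cv2.INTER_CUBIC)
cv2.imwrite(f"pics/{sys.argv[1]}.png",B)
g=cv2.cvtColor(s,cv2.COLOR_RGB2GRAY)
m=(g<45).astype(np.uint8)
for n,(x0,x1,y0,y1) in dict(balls=(292,315,155,215),).items():
    k,l,st,ce=cv2.connectedComponentsWithStats(m[y0:y1,x0:x1])
    print(n,[((ce[i]+[x0,y0]).round(1),st[i,4]) for i in range(1,k) if st[i,4]>8])
for a in range(-40,60,5): print(a,proj('scene',ball(np.radians(a))).round(1),proj('scene',ball(np.radians(a+90))).round(1)) if len(sys.argv)>2 else 0
E
python3 look.py q1; python3 -c "
from h import *
push(-60,75)"
```

```text
balls [(array([302.3, 169.8]), np.int32(542)), (array([300. , 207.6]), np.int32(39))]
t 14.3 tcp [518.99  25.1  346.83] F [-6.12  0.14  3.68] w 0.6813178424270162 2.8441751562058926 q [ 0.    0.02  2.   -0.    1.13  1.52]
shift [-8.42 -0.05 -4.68] turn [ 0.    0.23 -0.02]
```

View pics/q1.png

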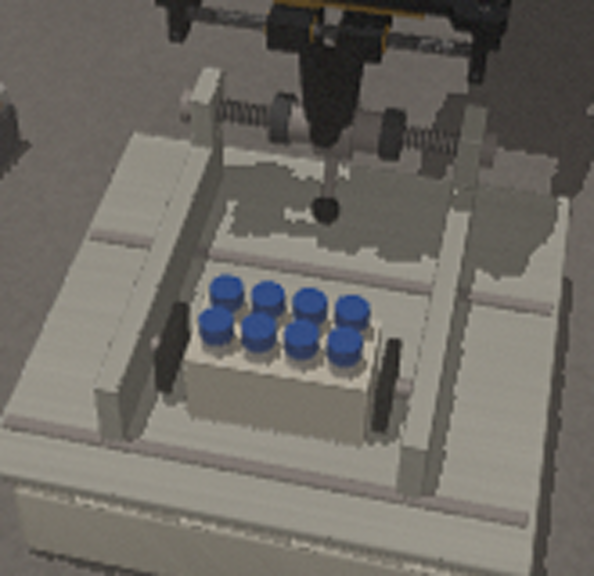

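The upper ball is pushed down behind the fingers, and the lower ball now sits at (326,210). Both pads are close to the rack. I'll go up and back for the next bar.

Call:
{"method": "arm_command", "body": {
  "moves": [
    [-0.3, 0, -1, 0, 0, 0, 0],
    [-0.3, 0, -3, 0, 0, 0, 0],
    [-1, 0, -5, 0, 0, 0, 0],
    [-3, 0, -6, 0, 0, 0, 0],
    [-5.5, 0, -6, 0, 0, 0, 0],
    [-8, 0, -5, 0, 0, 0, 0],
    [-8.8, 0, -3.5, 0, 0, 0, 0],
    [-8.8, 0, -2, 0, 0, 0, 0],
    [-8.8, 0, -1, 0, 0, 0, 0],
    [-8.8, 0, -1, 0, 0, 0, 0]
  ]
}}

```text
time: 15.55
ee_pos: [431.9, 20.3, 355.9]
orientation: [-0.0, 1.0, 0.028, -0.001]
contact_force: [-0.6, 0.0, 0.6]
grip_width: 0.4
grasp_force: 0.0
```

```bash
python3 look.py q2 1; python3 -c "
from h import *
push(-50,36)"
```

```text
balls [(array([307.5, 158.9]), np.int32(71)), (array([299.7, 186.3]), np.int32(47)), (array([300.3, 207.6]), np.int32(30))]
-40 [306.4 160.8] [300.  184.1]
-35 [306.2 160.8] [299.7 186.3]
-30 [305.9 160.9] [299.4 188.4]
-25 [305.6 161.2] [299.1 190.5]
-20 [305.3 161.7] [298.9 192.6]
-15 [305.  162.3] [298.7 194.6]
-10 [304.6 163.2] [298.6 196.5]
-5 [304.2 164.2] [298.5 198.2]
0 [303.8 165.4] [298.4 199.9]
5 [303.4 166.8] [298.4 201.4]
10 [303.  168.3] [298.4 202.8]
15 [302.6 169.9] [298.4 204. ]
20 [302.2 171.7] [298.5 205.1]
25 [301.8 173.6] [298.6 206. ]
30 [301.4 175.6] [298.7 206.7]
35 [301.  177.6] [298.9 207.2]
40 [300.7 179.8] [299.1 207.6]
45 [300.3 181.9] [299.3 207.7]
50 [300.  184.1] [299.5 207.7]
55 [299.7 186.3] [299.8 207.5]
t 15.6 tcp [432.19  20.29 356.62] F [-0.49  0.13  1.04] w 0.531881079593006 0.0 q [-0.01 -0.17  2.15  0.    1.17  1.5 ]
shift [ 1.29 -0.05  0.16] turn [-0.01  0.07 -0.03]
```

Call:
{"method": "arm_command", "body": {
  "moves": [
    [0.8, 0, 0, 0, 0, 0, 0],
    [1.3, 0, 0, 0, 0, 0, 0],
    [1.6, 0, 0, 0, 0, 0, 0],
    [1.9, 0, -0.1, 0, 0, 0, 0],
    [2.2, 0, -0.2, 0, 0, 0, 0],
    [2.5, 0, -0.3, 0, 0, 0, 0],
    [2.8, 0, -0.4, 0, 0, 0, 0],
    [3.1, 0, -0.5, 0, 0, 0, 0],
    [3.3, 0, -0.5, 0, 0, 0, 0],
    [3.5, 0, -0.6, 0, 0, 0, 0]
  ]
}}

```text
time: 16.85
ee_pos: [465.0, 22.1, 363.9]
orientation: [0.0, 1.0, 0.028, -0.004]
contact_force: [-12.9, -0.2, 11.4]
grip_width: 0.8
grasp_force: 6.5
```

```bash
cat > tq.py <<'E'
from h import *
s=manip.sense();F=s["contact_force"];e=np.array([np.cos(.0559),np.sin(.0559),0])
u=(s["ee_pos"]-AX)@e;a=np.arcsin((u+18.5)/52);x,z=52*np.sin(a)-9,52*np.cos(a)
print("t",s["time"],"u",u,"tip",s["ee_pos"][2]-166-153,"a",np.degrees(a),"F",F@e,F[2],"torque mNm",-z*(F@e)+x*F[2])
E
cat > gap.py <<'E'
from h import *
# profile across rack/pads in scene picture, along a line at rack mid height, shaker y from -90..90, x=+25 (front face), z=26 over deck
s=cv2.cvtColor(manip.camera('scene'),cv2.COLOR_RGB2GRAY)
m=cv2.inRange(cv2.cvtColor(manip.camera('scene'),cv2.COLOR_RGB2HSV),(105,120,50),(130,255,255))
k,l,st,ce=cv2.connectedComponentsWithStats(m)
c=np.array([onz('scene',*ce[i],154)[:2] for i in range(1,k) if st[i,4]>25 and 240<ce[i][0]<330 and 180<ce[i][1]<300])
print(len(c),"caps mean",c.mean(0) if len(c) else 0)
e=np.array([np.cos(.0559),np.sin(.0559),0]);f=np.array([-e[1],e[0],0])
def line(dx,z):
    P=[proj('scene',AX+e*(160+dx)+f*y+[0,0,z-68]) for y in range(-75,76)]
    return cv2.remap(s,np.float32([p[0] for p in P])[None],np.float32([p[1] for p in P])[None],cv2.INTER_LINEAR)[0]
for dx,z in((22,26),(20,38)):
    p=line(dx,z);print(dx,z,"-y side:",dict(zip(range(-75,-42,2),p[0:33:2].tolist())),"+y side:",dict(zip(range(43,76,2),p[118::2].tolist())))
E
python3 tq.py; python3 gap.py
```

```text
t 16.85 u -30.119718924197315 tip 44.89756798528208 a -12.912109836618857 F -12.900542339027144 11.400170865067526 torque mNm 418.79731211141416
8 caps mean [654.46  35.29]
22 26 -y side: {-75: 83, -73: 81, -71: 79, -69: 79, -67: 92, -65: 88, -63: 57, -61: 49, -59: 49, -57: 47, -55: 44, -53: 70, -51: 92, -49: 106, -47: 112, -45: 113, -43: 111} +y side: {43: 112, 45: 112, 47: 113, 49: 114, 51: 106, 53: 85, 55: 57, 57: 49, 59: 47, 61: 48, 63: 75, 65: 93, 67: 94, 69: 94, 71: 101, 73: 140, 75: 146}
20 38 -y side: {-75: 82, -73: 81, -71: 79, -69: 80, -67: 82, -65: 67, -63: 52, -61: 48, -59: 51, -57: 48, -55: 48, -53: 45, -51: 48, -49: 93, -47: 115, -45: 113, -43: 111} +y side: {43: 111, 45: 112, 47: 112, 49: 113, 51: 112, 53: 82, 55: 56, 57: 52, 59: 50, 61: 49, 63: 58, 65: 87, 67: 96, 69: 93, 71: 118, 73: 138, 75: 145}
```

Call:
{"method": "arm_command", "body": {
  "moves": [
    [0.3, 0, 0, 0, 0, 0, 0],
    [0.45, 0, 0, 0, 0, 0, 0],
    [0.6, 0, 0, 0, 0, 0, 0],
    [0.75, 0, 0, 0, 0, 0, 0],
    [0.9, 0, 0, 0, 0, 0, 0],
    [1.05, 0, 0, 0, 0, 0, 0],
    [1.2, 0, 0, 0, 0, 0, 0],
    [1.3, 0, 0, 0, 0, 0, 0],
    [1.4, 0, 0, 0, 0, 0, 0],
    [1.5, 0, 0, 0, 0, 0, 0]
  ]
}}

```text
time: 18.2
ee_pos: [480.8, 23.0, 363.8]
orientation: [0.0, 1.0, 0.028, -0.002]
contact_force: [-9.1, -0.9, 6.7]
grip_width: 0.2
grasp_force: 4.3
```

```bash
python3 tq.py; python3 gap.py
```

```text
t 18.2 u -14.271443831313757 tip 44.83354429349379 a 4.664350728783215 F -9.107605667954067 6.704037487180692 torque mNm 440.0390914039394
8 caps mean [654.28  35.31]
22 26 -y side: {-75: 81, -73: 81, -71: 81, -69: 79, -67: 84, -65: 96, -63: 76, -61: 52, -59: 48, -57: 49, -55: 47, -53: 46, -51: 80, -49: 107, -47: 112, -45: 112, -43: 113} +y side: {43: 113, 45: 113, 47: 113, 49: 113, 51: 109, 53: 69, 55: 49, 57: 49, 59: 47, 61: 51, 63: 89, 65: 95, 67: 94, 69: 133, 71: 125, 73: 147, 75: 146}
20 38 -y side: {-75: 91, -73: 80, -71: 81, -69: 80, -67: 81, -65: 83, -63: 62, -61: 51, -59: 48, -57: 48, -55: 49, -53: 46, -51: 42, -49: 89, -47: 116, -45: 113, -43: 110} +y side: {43: 111, 45: 112, 47: 113, 49: 113, 51: 111, 53: 65, 55: 51, 57: 53, 59: 51, 61: 49, 63: 72, 65: 96, 67: 95, 69: 123, 71: 140, 73: 143, 75: 147}
```

Call:
{"method": "arm_command", "body": {
  "moves": [
    [0.1, 0, 0, 0, 0, 0, 0],
    [0.2, 0, 0, 0, 0, 0, 0],
    [0.3, 0, 0, 0, 0, 0, 0],
    [0.4, 0, 0, 0, 0, 0, 0],
    [0.5, 0, 0, 0, 0, 0, 0],
    [0.6, 0, 0, 0, 0, 0, 0],
    [0.65, 0, 0, 0, 0, 0, 0],
    [0.7, 0, 0, 0, 0, 0, 0],
    [0.75, 0, 0, 0, 0, 0, 0],
    [0.8, 0, 0, 0, 0, 0, 0]
  ]
}}

```text
time: 19.55
ee_pos: [488.8, 23.5, 363.7]
orientation: [0.0, 1.0, 0.028, -0.002]
contact_force: [-8.6, -0.1, 6.2]
grip_width: 0.5
grasp_force: 3.9
```

```bash
python3 tq.py; python3 gap.py
```

```text
t 19.55 u -6.211395766879441 tip 44.68116315357571 a 13.669404471402244 F -8.637597416553298 6.191212341080638 torque mNm 456.79339825047
6 caps mean [654.4   42.97]
22 26 -y side: {-75: 80, -73: 82, -71: 82, -69: 80, -67: 80, -65: 94, -63: 87, -61: 57, -59: 49, -57: 48, -55: 46, -53: 44, -51: 70, -49: 105, -47: 114, -45: 114, -43: 113} +y side: {43: 113, 45: 113, 47: 113, 49: 114, 51: 105, 53: 65, 55: 48, 57: 48, 59: 46, 61: 66, 63: 93, 65: 96, 67: 93, 69: 119, 71: 147, 73: 147, 75: 146}
20 38 -y side: {-75: 109, -73: 84, -71: 81, -69: 81, -67: 81, -65: 82, -63: 64, -61: 51, -59: 49, -57: 49, -55: 48, -53: 46, -51: 43, -49: 91, -47: 116, -45: 114, -43: 111} +y side: {43: 111, 45: 112, 47: 112, 49: 113, 51: 108, 53: 57, 55: 50, 57: 51, 59: 51, 61: 55, 63: 82, 65: 96, 67: 95, 69: 119, 71: 143, 73: 147, 75: 147}
```

Call:
{"method": "arm_command", "body": {
  "moves": [
    [0.1, 0, 0, 0, 0, 0, 0],
    [0.2, 0, 0, 0, 0, 0, 0],
    [0.3, 0, 0, 0, 0, 0, 0],
    [0.4, 0, 0, 0, 0, 0, 0],
    [0.5, 0, 0, 0, 0, 0, 0],
    [0.55, 0, 0, 0, 0, 0, 0],
    [0.6, 0, 0, 0, 0, 0, 0],
    [0.65, 0, 0, 0, 0, 0, 0],
    [0.7, 0, 0, 0, 0, 0, 0],
    [0.75, 0, 0, 0, 0, 0, 0]
  ]
}}

```text
time: 20.9
ee_pos: [495.9, 23.9, 362.9]
orientation: [0.0, 1.0, 0.028, -0.003]
contact_force: [-7.2, -0.2, 4.3]
grip_width: 0.4
grasp_force: 3.9
```

```bash
sed -i 's/^print("t"/print("T2",-52*np.cos(a)*(F@e)+52*np.sin(a)*F[2])\nprint("t"/' tq.py; sed -i 's/^print(len(c).*/print([(c_.round(1).tolist()) for c_ in c])/' gap.py; python3 tq.py; python3 gap.py
```

```text
T2 432.79853658296366
t 20.9 u 0.9182750495356116 tip 43.901689145915384 a 21.927209543400785 F -7.246708984919455 4.286160286781244 torque mNm 394.2230940019325
[[657.7, 0.4], [655.8, 23.8], [654.5, 46.3], [640.5, 68.3], [663.2, 69.9]]
22 26 -y side: {-75: 80, -73: 83, -71: 81, -69: 80, -67: 80, -65: 92, -63: 99, -61: 60, -59: 49, -57: 51, -55: 49, -53: 42, -51: 53, -49: 96, -47: 114, -45: 113, -43: 113} +y side: {43: 114, 45: 113, 47: 114, 49: 117, 51: 91, 53: 57, 55: 49, 57: 47, 59: 45, 61: 77, 63: 95, 65: 96, 67: 93, 69: 127, 71: 147, 73: 148, 75: 147}
20 38 -y side: {-75: 123, -73: 87, -71: 81, -69: 83, -67: 83, -65: 82, -63: 75, -61: 55, -59: 49, -57: 51, -55: 50, -53: 48, -51: 47, -49: 92, -47: 113, -45: 114, -43: 113} +y side: {43: 113, 45: 112, 47: 114, 49: 114, 51: 96, 53: 51, 55: 47, 57: 49, 59: 49, 61: 61, 63: 94, 65: 95, 67: 95, 69: 116, 71: 140, 73: 147, 75: 146}
```

Call:
{"method": "arm_command", "body": {
  "moves": [
    [0.1, 0, 0.05, 0, 0, 0, 0],
    [0.2, 0, 0.1, 0, 0, 0, 0],
    [0.25, 0, 0.1, 0, 0, 0, 0],
    [0.3, 0, 0.15, 0, 0, 0, 0],
    [0.35, 0, 0.2, 0, 0, 0, 0],
    [0.4, 0, 0.2, 0, 0, 0, 0],
    [0.45, 0, 0.25, 0, 0, 0, 0],
    [0.5, 0, 0.25, 0, 0, 0, 0],
    [0.55, 0, 0.3, 0, 0, 0, 0],
    [0.6, 0, 0.3, 0, 0, 0, 0]
  ]
}}

```text
time: 22.25
ee_pos: [502.4, 24.2, 360.5]
orientation: [0.0, 1.0, 0.028, -0.002]
contact_force: [-7.0, -1.4, 4.3]
grip_width: 0.3
grasp_force: 3.6
```

```bash
python3 tq.py; python3 gap.py
```

```text
T2 430.65839341032523
t 22.25 u 7.338103529655328 tip 41.525089600387275 a 29.794232415376577 F -7.055399906100929 4.345270983988654 torque mNm 391.55095455442734
[[657.1, -0.1], [643.1, 22.3], [642.3, 45.3], [652.8, 69.0], [665.8, 23.8], [664.7, 46.8]]
22 26 -y side: {-75: 78, -73: 83, -71: 83, -69: 81, -67: 81, -65: 86, -63: 97, -61: 72, -59: 52, -57: 48, -55: 49, -53: 47, -51: 44, -49: 92, -47: 115, -45: 113, -43: 114} +y side: {43: 113, 45: 113, 47: 114, 49: 118, 51: 76, 53: 51, 55: 47, 57: 46, 59: 54, 61: 91, 63: 97, 65: 95, 67: 93, 69: 128, 71: 149, 73: 145, 75: 146}
20 38 -y side: {-75: 137, -73: 91, -71: 81, -69: 83, -67: 81, -65: 81, -63: 83, -61: 61, -59: 51, -57: 50, -55: 49, -53: 46, -51: 58, -49: 95, -47: 111, -45: 113, -43: 112} +y side: {43: 112, 45: 113, 47: 113, 49: 110, 51: 76, 53: 48, 55: 50, 57: 50, 59: 49, 61: 67, 63: 97, 65: 94, 67: 120, 69: 140, 71: 144, 73: 148, 75: 146}
```

Call:
{"method": "arm_command", "body": {
  "moves": [
    [0.1, 0, 0.05, 0, 0, 0, 0],
    [0.2, 0, 0.1, 0, 0, 0, 0],
    [0.25, 0, 0.15, 0, 0, 0, 0],
    [0.3, 0, 0.2, 0, 0, 0, 0],
    [0.35, 0, 0.25, 0, 0, 0, 0],
    [0.4, 0, 0.3, 0, 0, 0, 0],
    [0.45, 0, 0.35, 0, 0, 0, 0],
    [0.5, 0, 0.4, 0, 0, 0, 0],
    [0.55, 0, 0.4, 0, 0, 0, 0],
    [0.6, 0, 0.4, 0, 0, 0, 0]
  ]
}}

```text
time: 23.6
ee_pos: [508.3, 24.5, 356.4]
orientation: [0.0, 1.0, 0.028, -0.002]
contact_force: [-7.4, -1.7, 4.3]
grip_width: 0.7
grasp_force: 3.6
```

```bash
python3 tq.py; python3 gap.py
```

```text
T2 445.16872224746055
t 23.6 u 13.244451214646753 tip 37.368686956339786 a 37.623510389167414 F -7.461674223883918 4.342551551725647 torque mNm 406.08575828192977
[[656.7, -0.3], [655.7, 22.4], [654.6, 45.6], [653.0, 68.4]]
22 26 -y side: {-75: 83, -73: 82, -71: 82, -69: 80, -67: 80, -65: 82, -63: 96, -61: 76, -59: 54, -57: 48, -55: 48, -53: 47, -51: 57, -49: 96, -47: 115, -45: 114, -43: 115} +y side: {43: 114, 45: 114, 47: 116, 49: 111, 51: 67, 53: 50, 55: 51, 57: 49, 59: 55, 61: 90, 63: 96, 65: 92, 67: 129, 69: 144, 71: 149, 73: 147, 75: 147}
20 38 -y side: {-75: 147, -73: 102, -71: 83, -69: 80, -67: 82, -65: 81, -63: 83, -61: 65, -59: 53, -57: 49, -55: 51, -53: 46, -51: 78, -49: 109, -47: 113, -45: 112, -43: 112} +y side: {43: 113, 45: 113, 47: 115, 49: 110, 51: 57, 53: 50, 55: 51, 57: 49, 59: 50, 61: 73, 63: 98, 65: 95, 67: 118, 69: 144, 71: 146, 73: 147, 75: 147}
```

Call:
{"method": "arm_command", "body": {
  "moves": [
    [0.1, 0, 0.05, 0, 0, 0, 0],
    [0.2, 0, 0.1, 0, 0, 0, 0],
    [0.3, 0, 0.15, 0, 0, 0, 0],
    [0.4, 0, 0.2, 0, 0, 0, 0],
    [0.45, 0, 0.25, 0, 0, 0, 0],
    [0.5, 0, 0.3, 0, 0, 0, 0],
    [0.55, 0, 0.35, 0, 0, 0, 0],
    [0.6, 0, 0.4, 0, 0, 0, 0],
    [0.7, 0, 0.45, 0, 0, 0, 0],
    [0.8, 0, 0.5, 0, 0, 0, 0]
  ]
}}

```text
time: 24.95
ee_pos: [516.0, 25.0, 351.1]
orientation: [0.0, 1.0, 0.028, -0.003]
contact_force: [-8.1, 0.2, 4.6]
grip_width: 0.4
grasp_force: 4.0
```

```bash
python3 tq.py; python3 gap.py
```

```text
T2 453.75416105950046
t 24.95 u 21.007919956052486 tip 32.08421588960448 a 49.44372236006066 F -8.045791289280535 4.5997103052586805 torque mNm 412.35676831217233
[[656.4, -1.7], [656.4, 21.7], [654.5, 44.7], [640.6, 66.8], [664.1, 68.1]]
22 26 -y side: {-75: 86, -73: 80, -71: 84, -69: 82, -67: 81, -65: 79, -63: 92, -61: 100, -59: 66, -57: 49, -55: 48, -53: 48, -51: 76, -49: 107, -47: 115, -45: 114, -43: 114} +y side: {43: 114, 45: 114, 47: 119, 49: 87, 51: 53, 53: 48, 55: 49, 57: 48, 59: 78, 61: 96, 63: 96, 65: 95, 67: 114, 69: 146, 71: 148, 73: 148, 75: 148}
20 38 -y side: {-75: 150, -73: 125, -71: 86, -69: 82, -67: 82, -65: 82, -63: 82, -61: 72, -59: 54, -57: 49, -55: 50, -53: 45, -51: 91, -49: 114, -47: 113, -45: 114, -43: 114} +y side: {43: 112, 45: 113, 47: 114, 49: 97, 51: 52, 53: 50, 55: 52, 57: 52, 59: 59, 61: 92, 63: 97, 65: 94, 67: 109, 69: 137, 71: 148, 73: 149, 75: 148}
```

Call:
{"method": "arm_command", "body": {
  "moves": [
    [-0.3, 0, -1, 0, 0, 0, 0],
    [-0.3, 0, -3, 0, 0, 0, 0],
    [-1, 0, -5, 0, 0, 0, 0],
    [-3, 0, -5.5, 0, 0, 0, 0],
    [-5.5, 0, -5.5, 0, 0, 0, 0],
    [-8, 0, -4.5, 0, 0, 0, 0],
    [-8.6, 0, -3, 0, 0, 0, 0],
    [-8.6, 0, -1.5, 0, 0, 0, 0],
    [-8.6, 0, -0.4, 0, 0, 0, 0],
    [-8.6, 0, -0.4, 0, 0, 0, 0]
  ]
}}

```text
time: 26.3
ee_pos: [431.4, 20.3, 353.8]
orientation: [-0.0, 1.0, 0.028, -0.001]
contact_force: [-0.5, 0.4, 0.5]
grip_width: 0.6
grasp_force: 0.0
```

```bash
python3 look.py q3; python3 gap.py; python3 tq.py
```

```text
balls [(array([307.8, 158.7]), np.int32(76)), (array([300.4, 183.8]), np.int32(47)), (array([299.9, 207.7]), np.int32(29))]
[[643.9, -2.2], [642.9, 20.9], [641.8, 44.0], [652.9, 67.4], [667.2, -1.0], [665.8, 22.3], [664.7, 45.2]]
22 26 -y side: {-75: 85, -73: 80, -71: 81, -69: 80, -67: 80, -65: 79, -63: 89, -61: 98, -59: 63, -57: 47, -55: 48, -53: 46, -51: 74, -49: 105, -47: 113, -45: 112, -43: 112} +y side: {43: 111, 45: 112, 47: 116, 49: 84, 51: 54, 53: 48, 55: 49, 57: 47, 59: 74, 61: 94, 63: 95, 65: 92, 67: 112, 69: 143, 71: 145, 73: 145, 75: 144}
20 38 -y side: {-75: 147, -73: 121, -71: 85, -69: 80, -67: 80, -65: 80, -63: 80, -61: 69, -59: 53, -57: 49, -55: 49, -53: 44, -51: 89, -49: 113, -47: 112, -45: 110, -43: 111} +y side: {43: 110, 45: 112, 47: 113, 49: 92, 51: 51, 53: 50, 55: 51, 57: 49, 59: 58, 61: 90, 63: 95, 65: 93, 67: 106, 69: 134, 71: 146, 73: 146, 75: 144}
T2 -2.436917478952898
t 26.45 u -63.281697525454625 tip 36.432772873644296 a -59.450064165836324 F -0.3494777533204361 0.26068631963542693 torque mNm -4.783094355671741
```

View pics/q3.png

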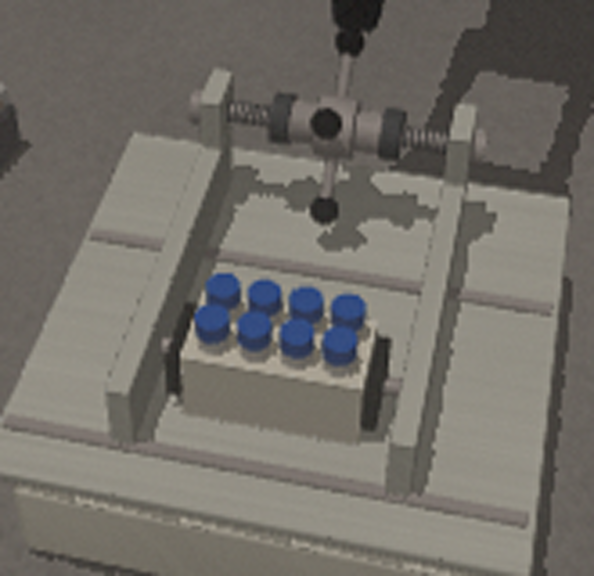

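The right pad at (377,385) touches the rack. The left pad at (175,350) is almost there. I'll take the next bar in small steps and watch the torque.

Call:
{"method": "arm_command", "body": {
  "moves": [
    [0.6, 0, 0, 0, 0, 0, 0],
    [1.0, 0, 0, 0, 0, 0, 0],
    [1.2, 0, 0, 0, 0, 0, 0],
    [1.4, 0, 0, 0, 0, 0, 0],
    [1.5, 0, -0.1, 0, 0, 0, 0],
    [1.6, 0, -0.1, 0, 0, 0, 0],
    [1.7, 0, -0.2, 0, 0, 0, 0],
    [1.8, 0, -0.2, 0, 0, 0, 0],
    [1.9, 0, -0.3, 0, 0, 0, 0],
    [2.0, 0, -0.3, 0, 0, 0, 0]
  ]
}}

```text
time: 27.7
ee_pos: [446.5, 21.1, 356.4]
orientation: [0.0, 1.0, 0.028, -0.01]
contact_force: [-24.0, -2.8, 14.3]
grip_width: 0.4
grasp_force: 12.5
```

```bash
python3 tq.py; python3 gap.py
```

```text
T2 592.533663139254
t 27.7 u -48.64431757376594 tip 37.39979163279315 a -35.429333544217016 F -24.132398485372327 14.264229197054666 torque mNm 464.155600365762
[[643.9, -2.2], [655.4, 21.6], [641.6, 43.9], [667.5, -1.0], [653.0, 67.5], [664.8, 45.4]]
22 26 -y side: {-75: 80, -73: 80, -71: 81, -69: 82, -67: 80, -65: 81, -63: 92, -61: 98, -59: 64, -57: 47, -55: 47, -53: 46, -51: 75, -49: 105, -47: 113, -45: 112, -43: 111} +y side: {43: 113, 45: 112, 47: 115, 49: 84, 51: 52, 53: 47, 55: 49, 57: 46, 59: 77, 61: 93, 63: 95, 65: 93, 67: 105, 69: 144, 71: 146, 73: 144, 75: 145}
20 38 -y side: {-75: 147, -73: 127, -71: 88, -69: 80, -67: 80, -65: 81, -63: 81, -61: 72, -59: 54, -57: 49, -55: 50, -53: 45, -51: 89, -49: 113, -47: 111, -45: 111, -43: 112} +y side: {43: 112, 45: 113, 47: 113, 49: 91, 51: 52, 53: 49, 55: 50, 57: 49, 59: 58, 61: 90, 63: 96, 65: 93, 67: 109, 69: 137, 71: 146, 73: 145, 75: 145}
```

Call:
{"method": "arm_command", "body": {
  "moves": [
    [0.05, 0, -0.1, 0, 0, 0, 0],
    [0.1, 0, -0.1, 0, 0, 0, 0],
    [0.15, 0, -0.15, 0, 0, 0, 0],
    [0.2, 0, -0.2, 0, 0, 0, 0],
    [0.25, 0, -0.2, 0, 0, 0, 0],
    [0.3, 0, -0.25, 0, 0, 0, 0],
    [0.35, 0, -0.3, 0, 0, 0, 0],
    [0.4, 0, -0.3, 0, 0, 0, 0],
    [0.45, 0, -0.35, 0, 0, 0, 0],
    [0.5, 0, -0.4, 0, 0, 0, 0]
  ]
}}

```text
time: 29.05
ee_pos: [452.1, 21.4, 361.8]
orientation: [0.0, 1.0, 0.028, -0.008]
contact_force: [-22.2, -1.9, 18.2]
grip_width: 0.2
grasp_force: 11.8
```

```bash
python3 tq.py; python3 gap.py
```

```text
T2 571.7862885943223
t 29.05 u -43.03652229846345 tip 42.81008015871117 a -28.15485397617388 F -22.237867432211612 18.248553850622873 torque mNm 407.54930393871643
[[657.0, -2.3], [643.0, 20.4], [654.1, 44.0], [640.7, 66.2], [666.6, 21.7], [664.2, 67.5]]
22 26 -y side: {-75: 98, -73: 79, -71: 80, -69: 83, -67: 80, -65: 78, -63: 83, -61: 95, -59: 73, -57: 54, -55: 47, -53: 45, -51: 91, -49: 114, -47: 112, -45: 111, -43: 111} +y side: {43: 112, 45: 112, 47: 117, 49: 79, 51: 51, 53: 48, 55: 49, 57: 51, 59: 86, 61: 96, 63: 94, 65: 92, 67: 125, 69: 148, 71: 146, 73: 147, 75: 146}
20 38 -y side: {-75: 147, -73: 137, -71: 93, -69: 81, -67: 81, -65: 80, -63: 80, -61: 82, -59: 61, -57: 49, -55: 46, -53: 57, -51: 94, -49: 113, -47: 111, -45: 111, -43: 112} +y side: {43: 111, 45: 113, 47: 113, 49: 74, 51: 50, 53: 48, 55: 50, 57: 47, 59: 64, 61: 96, 63: 96, 65: 111, 67: 136, 69: 143, 71: 146, 73: 145, 75: 145}
```

Call:
{"method": "arm_command", "body": {
  "moves": [
    [0.05, 0, 0, 0, 0, 0, 0],
    [0.1, 0, -0.05, 0, 0, 0, 0],
    [0.15, 0, -0.05, 0, 0, 0, 0],
    [0.2, 0, -0.1, 0, 0, 0, 0],
    [0.25, 0, -0.1, 0, 0, 0, 0],
    [0.3, 0, -0.15, 0, 0, 0, 0],
    [0.35, 0, -0.15, 0, 0, 0, 0],
    [0.4, 0, -0.2, 0, 0, 0, 0],
    [0.45, 0, -0.2, 0, 0, 0, 0],
    [0.5, 0, -0.2, 0, 0, 0, 0]
  ]
}}

```text
time: 30.4
ee_pos: [457.8, 21.7, 365.9]
orientation: [0.0, 1.0, 0.028, -0.007]
contact_force: [-25.3, -2.4, 26.7]
grip_width: 0.4
grasp_force: 12.8
```

```bash
python3 tq.py; python3 gap.py
```

```text
T2 729.6940958894801
t 30.4 u -37.26161757592676 tip 46.923333818950766 a -21.149355651185655 F -25.386278499037147 26.728794864515486 torque mNm 489.13494210884073
[[657.5, -2.2], [655.7, 20.9], [654.2, 43.7], [653.1, 66.6]]
22 26 -y side: {-75: 117, -73: 82, -71: 80, -69: 82, -67: 81, -65: 79, -63: 82, -61: 95, -59: 76, -57: 55, -55: 47, -53: 48, -51: 93, -49: 115, -47: 112, -45: 112, -43: 113} +y side: {43: 113, 45: 114, 47: 111, 49: 71, 51: 49, 53: 47, 55: 48, 57: 54, 59: 87, 61: 94, 63: 93, 65: 111, 67: 139, 69: 146, 71: 144, 73: 144, 75: 146}
20 38 -y side: {-75: 146, -73: 143, -71: 100, -69: 82, -67: 80, -65: 81, -63: 79, -61: 80, -59: 62, -57: 51, -55: 48, -53: 64, -51: 99, -49: 112, -47: 111, -45: 111, -43: 112} +y side: {43: 111, 45: 114, 47: 111, 49: 57, 51: 47, 53: 49, 55: 47, 57: 48, 59: 69, 61: 95, 63: 95, 65: 103, 67: 133, 69: 147, 71: 146, 73: 145, 75: 145}
```

```bash
cat > tq.py <<'E'
from h import *
s=manip.sense();F=s["contact_force"];e=np.array([np.cos(.0559),np.sin(.0559),0])
d=Ro.from_quat(np.roll(s["orientation"],-1)).apply([0,0,1])
tip=s["ee_pos"]+d*160
u=(tip-AX)@e;a=np.arcsin((u+18)/52);x,z=52*np.sin(a)-9,52*np.cos(a)
print("t",s["time"],"ee u",(s["ee_pos"]-AX)@e,"tip u",u,"tip z",tip[2]-159,"a",np.degrees(a),"F",F@e,F[2],"torque",-z*(F@e)+x*F[2],"T2",-52*np.cos(a)*(F@e)+52*np.sin(a)*F[2])
t=s["ft_torque"];print("moment",t)
g=cv2.cvtColor(manip.camera('scene'),cv2.COLOR_RGB2GRAY)
k,l,st,ce=cv2.connectedComponentsWithStats((g<45).astype(np.uint8)[176:204,292:310]);
c=[ce[i]+[292,176] for i in range(1,k) if st[i,4]>20]
A=np.arange(0,100,.5);v=[proj('scene',ball(np.radians(b)))[1] for b in A]
print([(q.round(1),np.interp(q[1],v,A)-90) for q in c])
E
python3 tq.py
```

```text
t 30.5 ee u -37.15896304309025 tip u -39.19418669276904 tip z 47.053358821741085 a -24.052936782391814 F -23.580236802701236 25.560116598899317 torque 347.9359505261907 T2 577.9769999162845
moment [-0.21  3.84 -0.02]
[(array([299.4, 191.1]), np.float64(-23.594483410825035))]
```

Call:
{"method": "arm_command", "body": {
  "moves": [
    [0.05, 0, 0, 0, 0, 0, 0],
    [0.1, 0, 0, 0, 0, 0, 0],
    [0.15, 0, 0, 0, 0, 0, 0],
    [0.2, 0, 0, 0, 0, 0, 0],
    [0.25, 0, 0, 0, 0, 0, 0],
    [0.25, 0, 0, 0, 0, 0, 0],
    [0.3, 0, 0, 0, 0, 0, 0],
    [0.3, 0, 0, 0, 0, 0, 0],
    [0.35, 0, 0, 0, 0, 0, 0],
    [0.4, 0, 0, 0, 0, 0, 0]
  ]
}}

```text
time: 31.8
ee_pos: [462.4, 22.0, 364.9]
orientation: [0.0, 1.0, 0.028, -0.005]
contact_force: [-18.6, 0.3, 16.9]
grip_width: 0.7
grasp_force: 9.5
```

```bash
python3 tq.py; python3 gap.py|tail -2
```

```text
t 31.8 ee u -32.66384928909959 tip u -34.394709373351866 tip z 45.945551993190236 a -18.377891391925836 F -18.528301493603646 16.918052172777024 torque 484.7034264387179 T2 636.965895993711
moment [-0.15  2.95  0.01]
[(array([299.2, 193.6]), np.float64(-17.524037651182937))]
22 26 -y side: {-75: 129, -73: 83, -71: 80, -69: 81, -67: 81, -65: 81, -63: 80, -61: 94, -59: 77, -57: 53, -55: 48, -53: 49, -51: 91, -49: 113, -47: 113, -45: 113, -43: 113} +y side: {43: 113, 45: 114, 47: 111, 49: 71, 51: 48, 53: 47, 55: 47, 57: 54, 59: 88, 61: 94, 63: 93, 65: 113, 67: 144, 69: 146, 71: 145, 73: 146, 75: 145}
20 38 -y side: {-75: 146, -73: 147, -71: 115, -69: 84, -67: 81, -65: 82, -63: 80, -61: 81, -59: 62, -57: 51, -55: 49, -53: 64, -51: 97, -49: 112, -47: 111, -45: 110, -43: 112} +y side: {43: 113, 45: 113, 47: 112, 49: 61, 51: 49, 53: 51, 55: 49, 57: 48, 59: 69, 61: 97, 63: 95, 65: 108, 67: 138, 69: 146, 71: 146, 73: 145, 75: 146}
```

Call:
{"method": "arm_command", "body": {
  "moves": [
    [0.1, 0, 0, 0, 0, 0, 0],
    [0.2, 0, 0, 0, 0, 0, 0],
    [0.25, 0, 0, 0, 0, 0, 0],
    [0.3, 0, 0, 0, 0, 0, 0],
    [0.35, 0, 0, 0, 0, 0, 0],
    [0.4, 0, 0, 0, 0, 0, 0],
    [0.45, 0, 0, 0, 0, 0, 0],
    [0.5, 0, 0, 0, 0, 0, 0],
    [0.55, 0, 0, 0, 0, 0, 0],
    [0.6, 0, 0, 0, 0, 0, 0]
  ]
}}

```text
time: 33.2
ee_pos: [468.7, 22.4, 364.9]
orientation: [0.0, 1.0, 0.028, -0.005]
contact_force: [-15.7, -1.1, 13.7]
grip_width: 0.5
grasp_force: 8.3
```

```bash
python3 tq.py; python3 gap.py|tail -2
```

```text
t 33.2 ee u -26.32738054975201 tip u -27.865978449955925 tip z 45.93283220876327 a -10.93704843649647 F -15.765520382760066 13.695331458626601 torque 546.5404490028511 T2 669.7984321304906
moment [-0.03  2.48  0.03]
[(array([298.9, 196.8]), np.float64(-9.207434192642651))]
22 26 -y side: {-75: 139, -73: 86, -71: 78, -69: 82, -67: 83, -65: 81, -63: 80, -61: 90, -59: 75, -57: 53, -55: 47, -53: 50, -51: 92, -49: 114, -47: 113, -45: 112, -43: 113} +y side: {43: 112, 45: 113, 47: 110, 49: 69, 51: 48, 53: 48, 55: 48, 57: 56, 59: 89, 61: 94, 63: 92, 65: 114, 67: 145, 69: 146, 71: 145, 73: 147, 75: 147}
20 38 -y side: {-75: 146, -73: 147, -71: 130, -69: 89, -67: 81, -65: 81, -63: 81, -61: 82, -59: 61, -57: 50, -55: 46, -53: 63, -51: 98, -49: 112, -47: 111, -45: 111, -43: 111} +y side: {43: 111, 45: 113, 47: 112, 49: 59, 51: 49, 53: 48, 55: 50, 57: 50, 59: 68, 61: 95, 63: 94, 65: 105, 67: 135, 69: 147, 71: 146, 73: 146, 75: 146}
```

Call:
{"method": "arm_command", "body": {
  "moves": [
    [0.1, 0, 0, 0, 0, 0, 0],
    [0.2, 0, 0, 0, 0, 0, 0],
    [0.3, 0, 0, 0, 0, 0, 0],
    [0.4, 0, 0, 0, 0, 0, 0],
    [0.45, 0, 0, 0, 0, 0, 0],
    [0.5, 0, 0, 0, 0, 0, 0],
    [0.55, 0, 0, 0, 0, 0, 0],
    [0.6, 0, 0, 0, 0, 0, 0],
    [0.65, 0, 0, 0, 0, 0, 0],
    [0.7, 0, 0, 0, 0, 0, 0]
  ]
}}

```text
time: 34.6
ee_pos: [475.9, 22.8, 365.0]
orientation: [0.0, 1.0, 0.028, -0.004]
contact_force: [-16.7, -0.1, 14.1]
grip_width: 0.2
grasp_force: 8.2
```

```bash
python3 tq.py
```

```text
t 34.6 ee u -19.159167513762462 tip u -20.58163348511061 tip z 46.01843519312331 a -2.8457218218510008 F -16.67198582582559 14.131878703377673 torque 702.2039413271348 T2 829.3908496575337
moment [-0.07  2.45  0.03]
[(array([299.5, 200. ]), np.float64(0.19091137619179221))]
```

The torque is about 0.70 N m, some 0.4 rad past first touch, so the pad force is about 30 N. I'll back off and clear.

Call:
{"method": "arm_command", "body": {
  "moves": [
    [-0.5, 0, 0, 0, 0, 0, 0],
    [-1.2, 0, 0, 0, 0, 0, 0],
    [-2, 0, -0.5, 0, 0, 0, 0],
    [-3, 0, -2, 0, 0, 0, 0],
    [-4, 0, -5, 0, 0, 0, 0],
    [-5, 0, -8, 0, 0, 0, 0],
    [-6, 0, -10, 0, 0, 0, 0],
    [-6, 0, -10, 0, 0, 0, 0],
    [-6, 0, -10, 0, 0, 0, 0],
    [-6, 0, -10, 0, 0, 0, 0]
  ]
}}

```text
time: 35.9
ee_pos: [418.2, 19.5, 463.0]
orientation: [-0.0, 1.0, 0.028, -0.001]
contact_force: [-0.2, -0.8, 0.2]
grip_width: 0.4
grasp_force: 0.0
```

```bash
python3 tq.py|tail -1; python3 gap.py
```

```text
[(array([299.9, 200. ]), np.float64(0.4242853104084787))]
[[657.2, -2.3], [655.8, 20.8], [654.8, 43.7], [653.6, 66.5]]
22 26 -y side: {-75: 143, -73: 99, -71: 81, -69: 81, -67: 79, -65: 78, -63: 78, -61: 86, -59: 75, -57: 53, -55: 45, -53: 47, -51: 90, -49: 111, -47: 111, -45: 110, -43: 111} +y side: {43: 110, 45: 111, 47: 109, 49: 69, 51: 48, 53: 47, 55: 45, 57: 54, 59: 86, 61: 93, 63: 90, 65: 127, 67: 143, 69: 143, 71: 143, 73: 144, 75: 145}
20 38 -y side: {-75: 143, -73: 144, -71: 123, -69: 87, -67: 80, -65: 80, -63: 78, -61: 80, -59: 61, -57: 50, -55: 49, -53: 62, -51: 95, -49: 110, -47: 110, -45: 110, -43: 109} +y side: {43: 108, 45: 113, 47: 110, 49: 60, 51: 47, 53: 49, 55: 48, 57: 49, 59: 70, 61: 93, 63: 91, 65: 110, 67: 140, 69: 143, 71: 143, 73: 144, 75: 144}tq.py:5: RuntimeWarning: invalid value encountered in arcsin
  u=(tip-AX)@e;a=np.arcsin((u+18)/52);x,z=52*np.sin(a)-9,52*np.cos(a)
```

The bar stays where I left it, the rack is steady, and the arm is clear.

```bash
python3 -c "
from station import manip
print(manip.close_job())"
```

```text
the job is handed in; nothing more can be done
None
```

The rack stands upright on the deck between the pads and is released; the turnbuckle was turned about 0.4 rad past both pads' first touch (an estimated 30 N), and the job is handed in at about 36 s with the arm clear.

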